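# Tare the portioning scale with the stylus

### The arm

A 7-joint arm with a two-finger parallel gripper is mounted at the origin on the work surface. World frame = base frame: x ahead of the robot, y to its left, z up, the work surface at z = 0. Lengths are in mm, angles in rad, forces in N, time in s.
With the tool pointing down it reaches from about 425 to 875 mm from the base axis. Payload 4.7 kg.
Tool frame: the origin (TCP) lies on the centre line of the jaws, within the pads' length; the fingertips stand 19 mm ahead of it and the grasp point (between the pads) is the TCP (env.tips_ahead is the z of the fingertips in the tool frame, in mm); z points along the fingers, y is the line along which they close (so a half turn about z gives the same grasp; the last joint's range is limited). The gripper opens to 87 mm and grips with 3 to 60 N. Pads are 19 mm wide; open, the fingers measure 117 mm over their backs; the gripper's body (75 mm by 190 mm) begins 51 mm behind the grasp point.
Start: joints at [0.014, 0.321, -0.07, 1.45, 0.023, 1.371, -0.057], TCP at [650.018, -0.024, 241.587] pointing down, gripper open.
Joint ranges: [-2.86, 2.86], [-0.3, 2.09], [-1.38, 1.24], [0.06, 2.45], [-1.56, 4.7], [0.09, 2.05], [-2.69, 2.69]. Speed limits (rad/s): [2.57, 2.57, 3.14, 3.14, 3.14, 3.14, 3.14].

### API

Orientations are given as a unit quaternion [x, y, z, w].
In Python, from workcell import readout, imaging, sign_off, env gives the robot as it stands. The module is installed in compiled form; this text tells all that it offers.
- The arm moves only by the shell command python3 -m inch 'ROWS' [FORCE]. ROWS is JSON, a list of rows, each a list of 3 entries, a list of its own where there are three numbers: the opening, from -1 (shut) to 1 (fully open), so that 0 is half open, then the shift along the tool's x, y, z in m, then the turn, a rotation vector about the tool's x, y, z in rad. In form: [[jaw, [x, y, z], [ax, ay, az]], ...]. A call has 1 to 20 rows; each row shifts and turns the commanded pose from where the row before left it, along the tool's axes as they then stand; what a row does not reach is not made up. A row lasts 1/12 s, in which the tool goes at most 41.7 mm and 7.16 degrees, less where a joint would pass 70% of its speed; a pose out of reach is approached as far as the arm can. A call is refused whole if a number of a shift passes 0.0417 or a number of a turn 0.125, either way. A call with a gripper value outside its range is refused whole. The fingers move at their own pace and stop on an object; FORCE is the grip in N (left out, the last holds). Time passes only in rows, so rows that do not move let the fingers close. It gives the time, the measured TCP pose, the force, the opening and the grip force at its end, in the units of the state.
- readout.state(): the state, without advancing time (a new reading comes with each control period).
- imaging.grab_frame(name): name is "scene" or "side" or "wrist"; returns the picture (384x512x3 uint8, blue, green, red); there is no depth.
- imaging.get_calibration(name): a dict with "K" (3x3 intrinsics, pixels), "dist" ([k1, k2, p1, p2, k3] as OpenCV has them; the pictures are not rectified), "origin" and "orientation" of the camera in the world. Camera axes: x right, y down, z forward; pixel columns grow to the right and rows downward; lengths in mm; the calibration is good to about 2 mm. A picture is of the moment at which its call begins: read the wrist's pose just before it. get_calibration takes no time and is no camera call; for the wrist camera it gives the pose at the moment of the call.
- sign_off(): hands the job in; it is judged then, once.
Trained networks look in the newest picture that a camera, given by its name, has taken for a name from the list of things; names that differ only in an ending like _2 or _b are one class to them, and where a whole thing is asked for, a point or a joint stands for the part that bears it (a point fixed in the world has none). Each returns a list of dicts, best first, with "conf" (0 to 1); they miss things now and then, are a little off and sometimes report something else, mostly with a low value. They report only what shows in the picture. A call takes as long as a camera call. They do not tell look-alikes from the thing itself.
- imaging.search_frame(camera, name): "uv" ([column, row] in pixels, amid what is visible of it).
- imaging.silhouettes(camera, name): "region" (384x512 bool, what is visible of it) and "uv" ([column, row] in pixels, amid what is visible of it).
The state is a dict: "clock": time; "joint_pos": joint angles; "qvel": joint speeds; "joint_efforts": joint torques, N m; "tool_pos": TCP position; "orientation": TCP orientation; "force": force on the tool from outside, world axes, zero at the start; "ft_torque": the same for the moment, N m; "gripper_width": finger opening in mm; "finger_force": force on a finger pad.
Only numpy, scipy, OpenCV 4.12 (cv2) and the standard library are available. Lean on these libraries where they do the work, as an engineer would, in place of code of your own. Each camera call takes 0.05 s, during which the arm holds its last target. There are 200 camera calls.

### The job

Tare the portioning scale for a meal tray: first set the empty black tray upright in the middle of the scale's pan and let go of it. With the tray standing there, pull the stylus out of its holster and use its steel tip to push the small button, deep in the round hole of the steel collar on the front of the scale (the side towards you), fully in for a moment. Then lay the stylus down flat on the bare counter, leaving the tray on the pan and everything else where it is.

Things in the scene. Friction and masses are not known exactly. Their poses are not given: they have to be found in the camera images.
- tray_centre (a point): Centre (half-way up) of the loose empty black meal tray: the undivided one standing alone, eight-sided, open on top, 160 (its x) x 130 (its y) x 45 high, about 60 g. Lift it by pinching its rim from above, one finger inside, one outside.
- pan (a point): Centre of the top surface of the scale's flat steel pan (210 along x, 250 along y, 100 above the counter). The scale is a white box 230 deep (x) x 260 wide (y), fixed to the counter. Axes: x from the scale's front to its back (level), y to its left seen from the robot, z up.
- recess_mouth (a point): Centre of the recess's mouth, in a dark square steel collar (36 x 36, 10 proud) on the scale's flat front face, visible from above; 50 above the counter, 125 in front of (-x) and 70 to the left (+y) of the pan's centre. Bore 18 diameter, 36 deep to the button, running level along +x of this point (the scale's x).
- tare (a joint): Travel of the recessed spring button: 0 = out, 0.006 = fully in (m). Needs 1.5 N to start and 5 N to be fully in; springs back by itself. Count it pressed from 0.0045.
- button_face (a point): Centre of the round grey button's face (15 diameter), 36 inside the recess; pushed along its +x (the scale's x).
- tray: The meal tray, origin at the centre of its underside. Its rim is a band 9 wide and 8 tall at the very top: straight for 104 along each long side (mid-band at y = +-60.5) and for 74 along each short side (mid-band at x = +-75.5). Below the rim the walls are 4 thick; floor 4 thick.
- stylus_handle (a point): Centre of the stylus's handle, a black square bar 100 long (x) x 26 x 26; from its end a round steel shaft 8 in diameter sticks out 52 further along +x. At the start the handle is inside the holster, level, 45 above the counter, with the last 48 of the shaft showing. Lying on the counter its axis is 13 up.
- stylus_tip (a point): Middle of the end face of the stylus's steel shaft, 102 from the handle's centre along the stylus's x.
- stylus: The stylus, origin at the handle's centre, +x towards the tip; about 60 g, its weight in the handle. It slides out of the holster freely, pulled along its own +x by 110 or more. Held by the shaft, too little of it is free to reach the button; held by the handle it reaches with 10 to spare.
- holster: Fixed steel block with a square sleeve for the stylus; origin on the counter under the middle of the sleeve's mouth. The sleeve (bore 32 x 32, far end closed) runs 115 along its +x; 50 wide, 68 high. The shaft sticks out towards its -x. Holster and tray stand on opposite sides of the scale, either way round.
- shaker: Bystander: small steel jar, 40 diameter, 90 high; origin at its underside.
- cup: Bystander: steel cup, 56 diameter, 70 high.
- jar: Bystander: glass jar, 80 diameter, 120 high.
- can: Bystander: food can, 84 diameter, 110 high.
Mind the look-alikes: they are no part of the job. What is shaped like the tray but yellow is not meant.

How it is judged (in metres and radians):
On the way, in this order (a step that is already met when the one before it is completed fails the run):
1. the tray stands upright in the middle of the pan (within 30 mm along each pan axis), let go (x of tray_centre in the frame of pan between -0.03 and 0.03 m and y of tray_centre in the frame of pan between -0.03 and 0.03 m and z of tray_centre in the frame of pan between 0.016 and 0.029 m and angle between tray_centre's own z axis and vertical below 0.08 rad and contact force between tray and the fingers below 0.1 N and linear speed of tray below 0.02 m/s), for 0.3 s.
2. the stylus tip (within 12 mm of the button face centre) pushes the recessed button in by 4.5 mm or more while the tray stands on the pan (x of tray_centre in the frame of pan between -0.03 and 0.03 m and y of tray_centre in the frame of pan between -0.03 and 0.03 m and z of tray_centre in the frame of pan between 0.016 and 0.029 m and angle between tray_centre's own z axis and vertical below 0.08 rad and value of joint tare above 0.0045 m and distance between stylus_tip and button_face below 0.012 m), for 0.1 s.
At the end, for the whole second after the job is handed in: The tray stands upright (within 0.08 rad) on the pan, its centre within 30 mm of the pan's centre along each pan axis, released and at rest; the button is out again (under 1.5 mm); the stylus lies flat on the counter (handle centre below 20 mm, tip below 25 mm), released and at rest (all of step 1 and value of joint tare below 0.0015 m and height (world z) of stylus_handle between 0.005 and 0.02 m and height (world z) of stylus_tip below 0.025 m and linear speed of stylus below 0.02 m/s and contact force between stylus and the fingers below 0.1 N); the robot touches nothing.
It fails at once if a bystander (shaker, cup, jar or can) is moved by more than 40 mm (distance of any of shaker, cup, jar, can from where it was at the start of the episode above 0.04 m).
It also fails if it takes over 72 s, if anything falls off the work surface, if the arm or the gripper's body presses on something with over 40 N, if the wrist force passes 120 N, or if a joint passes its speed limit or range.

## Working session

There is one attempt and no reset: what is moved stays moved. The work goes in short steps, Python scripts to look and compute and a shell command to move; the robot and the scene stay as the last step left them, time stands still between calls to the robot, and variables do not carry over. Pictures are saved under pics/ and viewed, at most 10 in all, crops included, and the job is handed in when it is done.

```bash
mkdir -p pics; cat > h.py <<'E'
import numpy as np, cv2
from workcell import readout, imaging, env
from scipy.spatial.transform import Rotation as R
def ray(cam,uv,cal=None):
    c=cal or imaging.get_calibration(cam)
    p=cv2.undistortPoints(np.array([[uv]],float),np.array(c["K"]),np.array(c["dist"]))[0,0]
    q=np.array(c["orientation"]); M=R.from_quat(q).as_matrix() if q.size==4 else q.reshape(3,3)
    return np.array(c["origin"],float), M@np.array([p[0],p[1],1.])
def at_z(cam,uv,z,cal=None):
    o,d=ray(cam,uv,cal); return o+d*(z-o[2])/d[2]
def proj(cam,P,cal=None):
    c=cal or imaging.get_calibration(cam)
    q=np.array(c["orientation"]); M=R.from_quat(q).as_matrix() if q.size==4 else q.reshape(3,3)
    X=(np.atleast_2d(P)-np.array(c["origin"]))@M
    return cv2.projectPoints(X,np.zeros(3),np.zeros(3),np.array(c["K"]),np.array(c["dist"]))[0][:,0]
E
python3 - <<'E'
from h import *
ims=[]
for c in ("scene","side"):
    im=imaging.grab_frame(c); cv2.imwrite(f"pics/{c}0.png",im)
    cal=imaging.get_calibration(c); print(c,np.round(cal["origin"]),np.round(cal["orientation"],3))
    cv2.imwrite(f"pics/{c}0b.png",cv2.resize(im,(800,600)))
    for n in ("tray","pan","stylus","holster","recess_mouth","stylus_tip","shaker","cup","jar","can"):
        print(n,[(np.round(d["uv"]).astype(int).tolist(),round(d["conf"],2),np.round(at_z(c,d["uv"],{"pan":100,"tray":22,"stylus":45,"stylus_tip":45,"recess_mouth":50}.get(n,40))[:2]).tolist()) for d in imaging.search_frame(c,n)])
E
```

```text
scene [1045.  454.  939.] [ 0.395  0.846 -0.324 -0.153]
tray [([173, 164], 0.77, [482.0, -376.0]), ([154, 205], 0.64, [647.0, -281.0]), ([249, 164], 0.62, [311.0, -173.0])]
pan [([211, 252], 0.93, [691.0, 19.0]), ([117, 192], 0.53, [721.0, -347.0])]
stylus []
holster [([368, 302], 0.64, [516.0, 405.0])]
recess_mouth [([214, 252], 0.57, [664.0, 2.0]), ([370, 302], 0.33, [522.0, 408.0])]
stylus_tip []
shaker [([298, 306], 0.55, [642.0, 272.0])]
cup [([154, 208], 0.79, [662.0, -260.0])]
jar [([320, 343], 0.91, [686.0, 367.0])]
can [([117, 190], 0.97, [689.0, -412.0])]
side [-216.  667.  863.] [-0.34   0.83  -0.408  0.174]
tray [([327, 216], 0.98, [326.0, -183.0]), ([324, 174], 0.73, [476.0, -362.0]), ([371, 193], 0.67, [290.0, -381.0])]
pan [([209, 190], 0.64, [611.0, 46.0]), ([127, 287], 0.25, [456.0, 436.0])]
stylus []
holster [([130, 288], 0.56, [499.0, 414.0])]
recess_mouth [([206, 191], 0.62, [668.0, 16.0])]
stylus_tip [([148, 294], 0.45, [448.0, 393.0])]
shaker [([146, 233], 0.93, [648.0, 265.0])]
cup [([269, 162], 0.77, [650.0, -265.0]), ([148, 294], 0.58, [450.0, 392.0])]
jar [([106, 240], 0.73, [707.0, 370.0])]
can [([283, 140], 0.91, [719.0, -418.0]), ([149, 293], 0.21, [452.0, 387.0])]
```

View pics/scene0b.png

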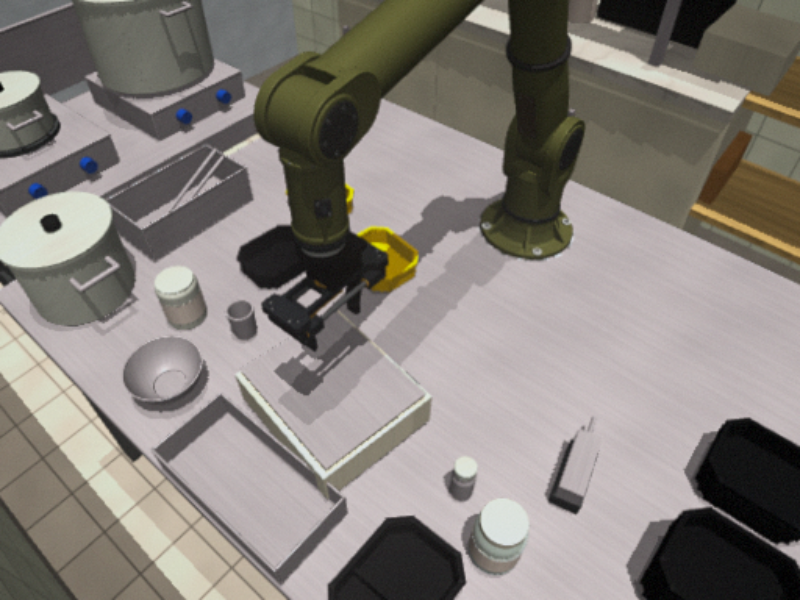

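View pics/side0b.png

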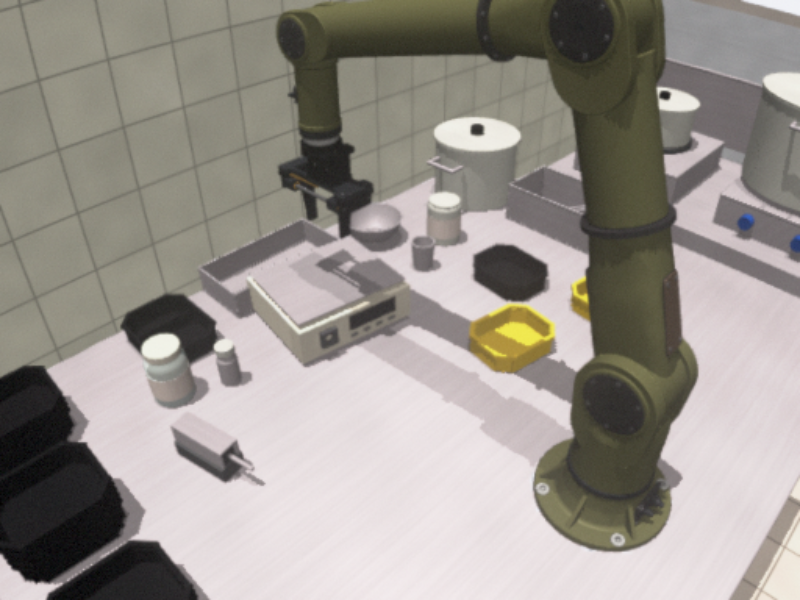

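Candidates for the tray, in 800x600 side pixels:
- Black (510,271), alone beside the cup.
- Black (170,328), and black (30,410), (60,500) and (120,590) on the holster side.
- Yellow (510,337) and yellow (590,297).

The holster is on +y, so the tray must be on -y. I choose (510,271) and will check it in a close crop.

```bash
python3 - <<'E'
from h import *
im=cv2.imread("pics/side0.png")
def crop(x0,y0,w,h,W,H): return cv2.resize(im[y0:y0+h,x0:x0+w],(W,H),interpolation=cv2.INTER_CUBIC)
a=crop(290,150,66,50,396,300); b=crop(100,258,80,60,400,300); c=crop(150,150,120,90,400,300)
s=cv2.imread("pics/scene0.png"); 
d=cv2.resize(s[255:345,335:395+60],(400,300),interpolation=cv2.INTER_CUBIC)
out=np.zeros((600,800,3),np.uint8); out[:300,:396]=a; out[:300,400:]=b; out[300:,:400]=c; out[300:,400:]=d
cv2.imwrite("pics/crops.png",out)
for cam,n in (("side","tray"),("side","pan"),("side","holster"),("scene","holster"),("scene","pan")):
    imaging.grab_frame(cam)
    for k,d in enumerate(imaging.silhouettes(cam,n)):
        np.save(f"m_{cam}_{n}_{k}.npy",d["region"]); ys,xs=np.where(d["region"]); print(cam,n,k,round(d["conf"],2),np.round(d["uv"]),len(xs),xs.min(),xs.max(),ys.min(),ys.max())
E
```

```text
side tray 0 0.66 [326. 171.] 1273 303 350 156 192
side tray 1 0.64 [329. 216.] 1809 300 355 194 238
side tray 2 0.48 [368. 193.] 228 366 377 179 203
side pan 0 0.71 [106. 238.] 1256 91 125 214 261
side pan 1 0.56 [207. 188.] 5171 158 261 152 230
side pan 2 0.54 [323. 174.] 1342 303 350 156 192
side holster 0 0.97 [126. 284.] 1263 109 154 263 308
scene holster 0 0.75 [369. 303.] 1029 351 384 275 328
scene pan 0 0.67 [212. 252.] 8320 151 275 198 316
```

View pics/crops.png

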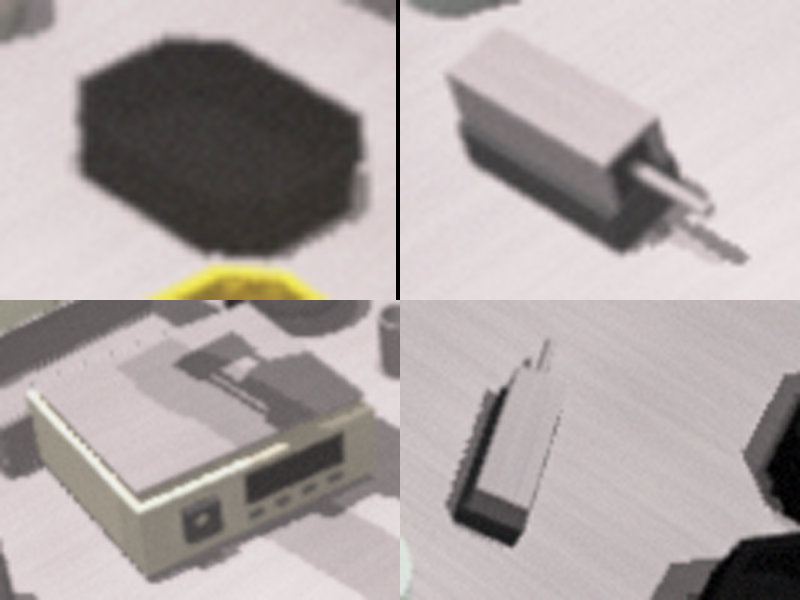

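The top left crop shows a smooth, undivided black octagon, so this is the tray. The top right crop shows the holster, with the shaft tip at side pixel (162,300). The bottom left shows the collar at about side (211,216).

```bash
python3 - <<'E'
from h import *
from scipy.optimize import minimize, least_squares
cs,cc=imaging.get_calibration("side"),imaging.get_calibration("scene")
# holster corners
for n,cal,c in (("side",cs,[(152,282.4),(141.6,291),(120,264),(109.6,273)]),("scene",cc,[(384.8,279),(373.1,275.1),(371,317.1),(355.4,312.6)])):
    P=np.array([at_z(n,p,68,cal)[:2] for p in c]); print(n,P.round().tolist(),"mouth",(P[:2].mean(0)).round(1))
print("tip",at_z("side",(162.4,299.6),45,cs).round(1))
# scale: box top corner / collar
for uv in [(192,209.1),(161.4,177.9),(259.5,179.4)]: print("pan",at_z("side",uv,100,cs).round(1))
print("mouth",at_z("side",(210.9,216),50,cs).round(1))
def fit(model,masks,x0s):
    best=None
    for x0 in x0s:
        def f(x):
            s=0
            for n,cal,m in masks:
                q=(proj(n,model(x),cal)*8).astype(np.int32); h=cv2.convexHull(q)
                im=np.zeros(m.shape,np.uint8); cv2.fillConvexPoly(im,h,1,shift=3); im=im>0
                s+=1-(im&m).sum()/(im|m).sum()
            return s
        r=minimize(f,x0,method="Nelder-Mead",options=dict(initial_simplex=np.array([x0]+[np.array(x0)+np.eye(3)[i]*[25,25,.3] for i in range(3)])))
        if best is None or r.fun<best.fun: best=r
    return best.x.round(3),round(best.fun,3)
def T(x,L): 
    c,s=np.cos(x[2]),np.sin(x[2]); L=np.array(L,float); return np.c_[x[0]+c*L[:,0]-s*L[:,1],x[1]+s*L[:,0]+c*L[:,1],L[:,2]]
ld=lambda n:np.load(f"m_{n}.npy")
tr=[(sx*a,sy*b,z) for sx in(1,-1) for sy in (1,-1) for a,b in((80,37),(52,65)) for z in (41,)]+[(sx*a,sy*b,0) for sx in(1,-1) for sy in (1,-1) for a,b in((75,35),(49,60))]
tr+= [(x,y,45) for x,y,z in tr[:8]]
ho=[(x,y,z) for x in(0,115) for y in (-25,25) for z in (0,68)]
for nm,m in (("side_tray_0",ld("side_tray_0")),("side_pan_2",ld("side_pan_2"))):
    print(nm,fit(lambda x:T(x,tr),[("side",cs,m)],[[476,-362,a] for a in (0,.5,1,1.5,2.,2.5)]))
print("holster",fit(lambda x:T(x,ho),[("side",cs,ld("side_holster_0")),("scene",cc,ld("scene_holster_0"))],[[460,390,a] for a in (.2,.6)]))
E
```

```text
side [[453.0, 373.0], [448.0, 407.0], [566.0, 398.0], [557.0, 435.0]] mouth [450.2 390.1]
scene [[449.0, 408.0], [458.0, 379.0], [565.0, 431.0], [579.0, 395.0]] mouth [453.4 393.7]
tip [407.1 377.7  45. ]
pan [575.  142.5 100. ]
pan [771.6 113.4 100. ]
pan [537.8 -99.6 100. ]
mouth [559.6  88.6  50. ]
side_tray_0 (array([ 469.324, -365.42 ,    3.055]), np.float64(0.046))
side_pan_2 (array([ 469.01 , -365.152,    3.013]), np.float64(0.025))
holster (array([4.55555e+02, 3.95788e+02, 1.59000e-01]), np.float64(0.236))
```

```bash
cat >> h.py <<'E'
def plan(p,yaw_x):
    """shift in current tool axes (mm) then turn about tool z to make tool x lie along yaw_x (mod pi), tool down"""
    s=readout.state(); M=R.from_quat(s["orientation"]); m=M.as_matrix()
    d=m.T@(np.array(p)-s["tool_pos"]); x=np.array([np.cos(yaw_x),np.sin(yaw_x),0])
    best=[]
    for sg in (1,-1):
        X=x*sg; T=np.c_[X,np.cross([0,0,-1],X),[0,0,-1]]
        best.append((M.inv()*R.from_matrix(T)).as_rotvec().round(3))
    print("t",round(s["clock"],2),"pos",np.round(s["tool_pos"],1),"toolx",m[:,0].round(3),"toolz",m[:,2].round(3),"j",np.round(s["joint_pos"],2),"f",np.round(s["force"],1),"w",round(s["gripper_width"],1))
    print("shift",d.round(1),"turn",*best)
E
python3 -c "
from h import *
plan([476,-305,200],-0.11)
s=readout.state();c=imaging.get_calibration('wrist');print(c['origin'],R.from_quat(c['orientation']).as_matrix().round(2),c['K'][0])"
```

```text
t 1.6 pos [650.    0.  241.6] toolx [-0.  1. -0.] toolz [ 0. -0. -1.] j [ 0.01  0.32 -0.07  1.45  0.02  1.37 -0.06] f [ 0.1 -0.6  0.1] w 87.6
shift [-305.  -174.    41.6] turn [0.    0.    1.681] [-0.     0.    -1.461]
[651.3967348   73.12799277 384.07403221] [[ 1.    0.   -0.  ]
 [ 0.   -0.96 -0.27]
 [-0.    0.27 -0.96]] [335.26616708   0.         252.84142924]
```

```bash
python3 -c "
from h import *
plan([544,-373,230],1.46)"
python3 -m inch '[[1,[-0.037,-0.0106,0],[0,0,0.011]],[1,[-0.037,-0.0106,0],[0,0,0.011]],[1,[-0.037,-0.0106,0],[0,0,0.011]],[1,[-0.037,-0.0106,0],[0,0,0.011]],[1,[-0.037,-0.0106,0],[0,0,0.011]],[1,[-0.037,-0.0106,0],[0,0,0.011]],[1,[-0.037,-0.0106,0],[0,0,0.011]],[1,[-0.037,-0.0106,0],[0,0,0.011]],[1,[-0.037,-0.0106,0],[0,0,0.011]],[1,[-0.037,-0.0106,0.012],[0,0,0.011]],[1,[0,0,0],[0,0,0]],[1,[0,0,0],[0,0,0]]]'
python3 - <<'E'
from h import *
plan([544,-373,60],1.46)
im=imaging.grab_frame("wrist"); cal=imaging.get_calibration("wrist")
t=imaging.silhouettes("wrist","tray")
for d in t: print(d["conf"],d["uv"],at_z("wrist",d["uv"],30,cal).round())
tr=lambda x,y,a:[(x+np.cos(a)*u-np.sin(a)*v,y+np.sin(a)*u+np.cos(a)*v,45) for u,v in((80,37),(52,65),(-52,65),(-80,37),(-80,-37),(-52,-65),(52,-65),(80,-37))]
o=im.copy(); cv2.polylines(o,[proj("wrist",tr(469,-365,-.11),cal).astype(np.int32)],True,(0,0,255),1)
cv2.imwrite("pics/w1.png",np.clip(o.astype(float)*1.5,0,255).astype(np.uint8))
E
```

```text
t 1.6 pos [650.    0.  241.6] toolx [-0.  1. -0.] toolz [ 0. -0. -1.] j [ 0.01  0.32 -0.07  1.45  0.02  1.37 -0.06] f [ 0.1 -0.6  0.1] w 87.6
shift [-373.  -106.    11.6] turn [0.    0.    0.111] [-0.     0.    -3.031]
clock: 2.6
tool_pos: [523.2, -367.5, 228.7]
orientation: [0.747, 0.665, -0.001, -0.001]
force: [0.6, 2.2, -0.5]
gripper_width: 86.7
finger_force: 0.0
t 2.6 pos [ 523.2 -367.5  228.7] toolx [ 0.116  0.993 -0.001] toolz [-0.002 -0.    -1.   ] j [ 0.45  0.3   0.15  1.5  -0.04  1.34  0.49] f [ 0.6  2.2 -0.5] w 86.7
shift [ -3.   21.6 168.6] turn [-0.002  0.001 -0.006] [1.000e-03 3.000e-03 3.136e+00]
0.93 [46.2, 41.9] [ 345. -218.   30.]
0.67 [196.4, 171.5] [ 468. -358.   30.]
0.64 [45.4, 211.2] [ 298. -383.   30.]
```

View pics/w1.png

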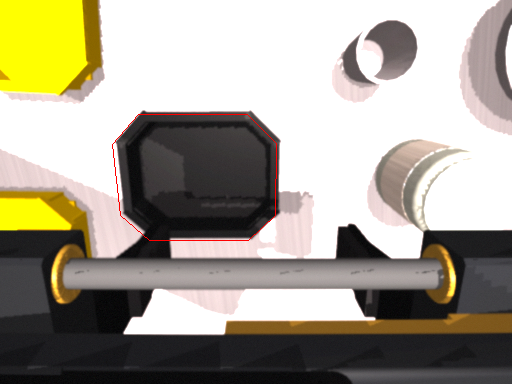

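The red outline from the side-camera estimate lies on the tray rim: corners (142,112), (278,140) and (250,240). It is about 1 to 3 px off. The cup (388,52) and can (425,180) are clear, so I descend.

```bash
python3 -m inch '[[1,[-0.001,0.007,0.03],[0,0,0]],[1,[-0.001,0.007,0.03],[0,0,0]],[1,[-0.001,0.007,0.03],[0,0,0]],[1,[0,0,0.03],[0,0,0]],[1,[0,0,0.03],[0,0,0]],[1,[0,0,0.024],[0,0,0]],[1,[0,0,0.0125],[0,0,0]],[1,[0,0,0],[0,0,0]],[1,[0,0,0],[0,0,0]],[1,[0,0,0],[0,0,0]]]'; python3 -c "
from h import *
plan([544,-373,42],1.46)"
```

```text
clock: 3.53
tool_pos: [548.2, -369.7, 45.3]
orientation: [0.745, 0.668, 0.001, 0.002]
force: [-0.1, 0.1, -0.5]
gripper_width: 86.9
finger_force: 0.0
t 3.53 pos [ 548.2 -369.7   45.3] toolx [ 0.109  0.994 -0.001] toolz [ 0.003 -0.002 -1.   ] j [ 0.45  0.49  0.13  1.63 -0.07  1.02  0.5 ] f [-0.1  0.1 -0.5] w 86.9
shift [-3.8 -3.8  3.3] turn [0.003 0.001 0.002] [-2.00e-03  5.00e-03 -3.14e+00]
```

```bash
python3 -m inch '[[1,[-0.003,-0.004,0.002],[0,0,0]],[1,[0,0,0],[0,0,0]],[-1,[0,0,0],[0,0,0]],[-1,[0,0,0],[0,0,0]],[-1,[0,0,0],[0,0,0]],[-1,[0,0,0],[0,0,0]],[-1,[0,0,0],[0,0,0]],[-1,[0,0,0],[0,0,0]],[-1,[0,0,0],[0,0,0]],[-1,[0,0,0],[0,0,0]],[-1,[0,0,0],[0,0,0]],[-1,[0,0,0],[0,0,0]]]' 30; python3 -c "
from h import *
plan([544,-373,42],1.46)"
```

```text
clock: 4.53
tool_pos: [542.2, -371.9, 41.1]
orientation: [0.745, 0.667, 0.0, 0.0]
force: [-0.5, -0.4, 0.3]
gripper_width: 28.3
finger_force: 0.0
t 4.53 pos [ 542.2 -371.9   41.1] toolx [0.11  0.994 0.   ] toolz [ 0. -0. -1.] j [ 0.46  0.49  0.13  1.64 -0.07  1.01  0.5 ] f [-0.5 -0.4  0.3] w 28.3
shift [-0.9  1.9 -0.9] turn [ 0.    -0.     0.001] [ 0.     0.    -3.141]
```

Still closing, so I hold and then lift a little.

```bash
python3 -m inch '[[-1,[0,0,0],[0,0,0]],[-1,[0,0,0],[0,0,0]],[-1,[0,0,0],[0,0,0]],[-1,[0,0,0],[0,0,0]],[-1,[0,0,0],[0,0,0]],[-1,[0,0,0],[0,0,0]]]' 30; python3 -m inch '[[-1,[0,0,-0.01],[0,0,0]],[-1,[0,0,-0.02],[0,0,0]],[-1,[0,0,-0.03],[0,0,0]],[-1,[0,0,-0.04],[0,0,0]],[-1,[0,0,-0.04],[0,0,0]],[-1,[0,0,-0.02],[0,0,0]],[-1,[0,0,0],[0,0,0]],[-1,[0,0,0],[0,0,0]],[-1,[0,0,0],[0,0,0]]]'; python3 - <<'E'
from h import *
plan([747,-12,215],1.42)
im=imaging.grab_frame("wrist"); cv2.imwrite("pics/w2.png",np.clip(im.astype(float)*1.5,0,255).astype(np.uint8))
E
```

```text
clock: 5.03
tool_pos: [542.2, -372.0, 41.1]
orientation: [0.745, 0.667, 0.0, 0.0]
force: [0.5, -0.6, -0.2]
gripper_width: 8.8
finger_force: 30.0
clock: 5.78
tool_pos: [541.5, -371.6, 200.3]
orientation: [0.745, 0.667, -0.0, -0.001]
force: [-0.7, -0.3, -2.9]
gripper_width: 8.7
finger_force: 30.0
t 5.78 pos [ 541.5 -371.6  200.3] toolx [0.11  0.994 0.001] toolz [-0.001  0.001 -1.   ] j [ 0.45  0.36  0.14  1.49 -0.05  1.3   0.49] f [-0.7 -0.3 -2.9] w 8.7
shift [380.  164.7 -14.7] turn [-0.001 -0.001  0.041] [ 1.000e-03 -2.000e-03 -3.101e+00]
```

View pics/w2.png

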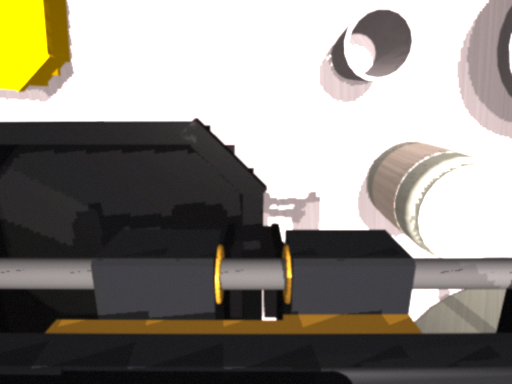

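The tray hangs level by its short rim, with its right edge at (265,190). Next I measure the scale with the arm out of the way.

```bash
python3 - <<'E'
from h import *
from scipy.optimize import minimize
M=[]
for c in ("side","scene"):
    im=imaging.grab_frame(c); cv2.imwrite(f"pics/{c}1.png",im); cal=imaging.get_calibration(c)
    for d in imaging.silhouettes(c,"pan"):
        print(c,d["conf"],np.round(d["uv"]),d["region"].sum())
    ds=[d for d in imaging.silhouettes(c,"pan") if abs(d["uv"][0]-210)<20]
    if ds: M.append((c,cal,ds[0]["region"]))
box=[(x,y,z) for x in(-115,115) for y in(-130,130) for z in(0,90)]+[(x,y,100) for x in(-105,105) for y in(-125,125)]
def pts(x,L):
    c,s=np.cos(x[2]),np.sin(x[2]); L=np.array(L,float); return np.c_[x[0]+c*L[:,0]-s*L[:,1],x[1]+s*L[:,0]+c*L[:,1],L[:,2]]
def fit(MM):
    def f(x):
        s=0
        for n,cal,m in MM:
            im=np.zeros(m.shape,np.uint8); cv2.fillConvexPoly(im,cv2.convexHull((proj(n,pts(x,box),cal)*8).astype(np.int32)),1,shift=3); im=im>0
            s+=1-(im&m).sum()/(im|m).sum()
        return s
    x0=np.array([668,2,-.15]); r=minimize(f,x0,method="Nelder-Mead",options=dict(initial_simplex=[x0]+[x0+e for e in np.diag([15,15,.1])])); return r.x.round(3),r.fun
for MM in ([m] for m in M): print(MM[0][0],fit(MM))
x,fv=fit(M); print("both",x,fv)
outs=[]
for n,cal,m in M:
    im=cv2.imread(f"pics/{n}1.png"); k=4
    big=cv2.resize(im[140:330,140:290] if n=="scene" else im[140:240,150:275],None,fx=k,fy=k,interpolation=cv2.INTER_CUBIC)
    off=np.array([140,140]) if n=="scene" else np.array([150,140])
    P=[[(-105,-125,100),(105,-125,100),(105,125,100),(-105,125,100)],[(-115,-130,0),(-115,130,0)],[(-125,52,32),(-125,88,32),(-125,88,68),(-125,52,68)]]
    for L in P: cv2.polylines(big,[((proj(n,pts(x,L),cal)-off+.5)*k).astype(np.int32)],True,(0,0,255),1)
    outs.append(big[:600])
H=max(o.shape[0] for o in outs); W=sum(o.shape[1] for o in outs); o=np.zeros((H,W,3),np.uint8); a=0
for b in outs: o[:b.shape[0],a:a+b.shape[1]]=b; a+=b.shape[1]
s=min(800/W,600/H); cv2.imwrite("pics/fit.png",cv2.resize(o,None,fx=s,fy=s,interpolation=cv2.INTER_AREA))
E
```

```text
side 0.86 [210. 190.] 5357
scene 0.73 [213. 251.] 8310
side (array([ 6.79793e+02, -4.01300e+00, -1.73000e-01]), np.float64(0.049911190053285925))
scene (array([ 6.70535e+02,  1.53100e+00, -1.42000e-01]), np.float64(0.06187895212285455))
both [ 6.70733e+02 -2.50000e-01 -1.71000e-01] 0.12743597648793026
```

View pics/fit.png

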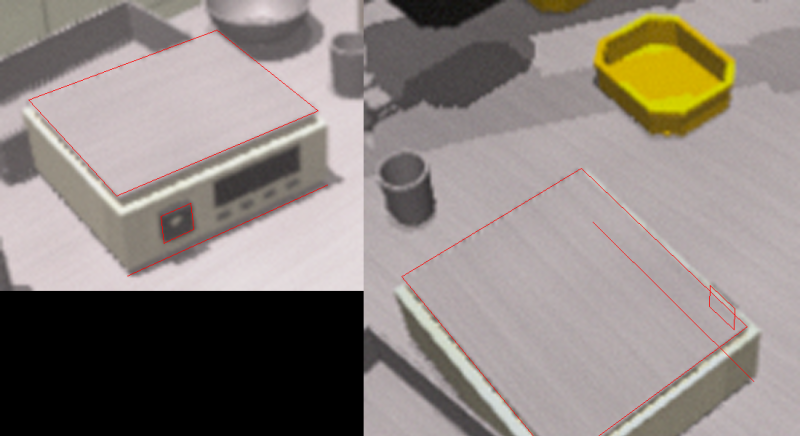

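The fit (671,0), yaw about -0.16, matches the pan edges and the collar (177,222). Now I carry the tray over.

```bash
python3 -c "
from h import *
plan([744,-7,190],1.455)"
python3 -m inch '[[-1,[0.01,0.005,-0.002],[0,0,0]],[-1,[0.02,0.009,-0.002],[0,0,0]],[-1,[0.03,0.013,0],[0,0,0]],[-1,[0.03,0.013,0],[0,0,0]],[-1,[0.03,0.013,0],[0,0,0]],[-1,[0.03,0.013,0],[0,0,0]],[-1,[0.03,0.013,0],[0,0,0]],[-1,[0.03,0.013,0],[0,0,0]],[-1,[0.03,0.013,0],[0,0,0]],[-1,[0.03,0.013,0],[0,0,0]],[-1,[0.03,0.013,0],[0,0,0]],[-1,[0.03,0.013,0],[0,0,0]],[-1,[0.03,0.013,0],[0,0,0]],[-1,[0.02,0.009,0],[0,0,0]],[-1,[0.01,0,0],[0,0,0]],[-1,[0,0,0],[0,0,0]],[-1,[0,0,0],[0,0,0]]]'; python3 -c "
from h import *
plan([744,-7,150],1.455)"
```

```text
t 6.13 pos [ 541.8 -371.8  200.1] toolx [0.11  0.994 0.001] toolz [-0.001  0.001 -1.   ] j [ 0.45  0.36  0.14  1.49 -0.05  1.3   0.49] f [-0.   0.2 -0.8] w 8.5
shift [384.8 160.9  10.1] turn [-0.001 -0.001  0.006] [ 1.000e-03 -2.000e-03 -3.136e+00]
clock: 7.55
tool_pos: [749.5, -2.7, 204.9]
orientation: [0.745, 0.667, -0.001, 0.0]
force: [0.6, -1.1, -0.3]
gripper_width: 8.6
finger_force: 30.0
t 7.55 pos [749.5  -2.7 204.9] toolx [ 0.109  0.994 -0.001] toolz [-0.001 -0.001 -1.   ] j [-0.03  0.55 -0.    1.2   0.    1.39 -0.14] f [ 0.6 -1.1 -0.3] w 8.6
shift [-4.8 -4.9 54.9] turn [-0.001  0.001  0.006] [-2.000e-03 -1.000e-03 -3.135e+00]
```

```bash
python3 -m inch '[[-1,[-0.003,-0.003,0.02],[0,0,0]],[-1,[-0.002,-0.002,0.02],[0,0,0]],[-1,[0,0,0.012],[0,0,0]],[-1,[0,0,0.005],[0,0,0]],[-1,[0,0,0.003],[0,0,0]],[-1,[0,0,0],[0,0,0]],[-1,[0,0,0],[0,0,0]],[-1,[0,0,0],[0,0,0]]]';  python3 -c "
from h import *
plan([744,-7,142],1.455)"
```

```text
clock: 8.22
tool_pos: [745.2, -6.9, 146.5]
orientation: [0.745, 0.667, 0.001, 0.001]
force: [0.2, -0.1, -0.9]
gripper_width: 8.5
finger_force: 30.0
t 8.22 pos [745.2  -6.9 146.5] toolx [0.11  0.994 0.   ] toolz [ 0.002  0.    -1.   ] j [-0.02  0.57 -0.01  1.29  0.    1.28 -0.14] f [ 0.2 -0.1 -0.9] w 8.5
shift [-0.2 -1.2  4.5] turn [ 0.002 -0.     0.006] [ 0.     0.004 -3.136]
```

```bash
python3 -m inch '[[-1,[0,0,0.002],[0,0,0]],[-1,[0,0,0.002],[0,0,0]],[-1,[0,0,0],[0,0,0]],[-1,[0,0,0],[0,0,0]]]'; python3 -m inch '[[-1,[0,0,0.0015],[0,0,0]],[-1,[0,0,0],[0,0,0]],[-1,[0,0,0],[0,0,0]],[-1,[0,0,0],[0,0,0]]]'
```

```text
clock: 8.55
tool_pos: [744.5, -6.9, 141.2]
orientation: [0.745, 0.667, 0.0, 0.0]
force: [0.1, -0.3, -0.1]
gripper_width: 8.6
finger_force: 30.0
clock: 8.88
tool_pos: [744.8, -6.9, 141.1]
orientation: [0.745, 0.667, 0.001, 0.0]
force: [-2.4, -0.2, 5.2]
gripper_width: 8.9
finger_force: 30.0
```

Contact with the pan (about 5 N up), so I release and rise.

```bash
python3 -m inch '[[-0.3,[0,0,0],[0,0,0]],[-0.3,[0,0,0],[0,0,0]],[-0.3,[0,0,0],[0,0,0]],[-0.3,[0,0,0],[0,0,0]],[-0.3,[0,0,0],[0,0,0]],[-0.3,[0,0,0],[0,0,0]],[-0.3,[0,0,-0.01],[0,0,0]],[-0.3,[0,0,-0.03],[0,0,0]],[-0.3,[0,0,-0.03],[0,0,0]],[-0.3,[0,0,-0.03],[0,0,0]],[-0.3,[0,0,-0.01],[0,0,0]],[-0.3,[0,0,0],[0,0,0]],[-0.3,[0,0,0],[0,0,0]]]'; python3 - <<'E'
from h import *
im=imaging.grab_frame("wrist"); cal=imaging.get_calibration("wrist")
o=im.copy(); a=-.117
for x,y in((671,0),): cv2.polylines(o,[proj("wrist",[(x+np.cos(a)*u-np.sin(a)*v,y+np.sin(a)*u+np.cos(a)*v,145) for u,v in((80,37),(52,65),(-52,65),(-80,37),(-80,-37),(-52,-65),(52,-65),(80,-37))],cal).astype(np.int32)],True,(0,0,255),1)
cv2.polylines(o,[proj("wrist",[(671+np.cos(-.16)*u-np.sin(-.16)*v,np.sin(-.16)*u+np.cos(-.16)*v,100) for u,v in((105,125),(-105,125),(-105,-125),(105,-125))],cal).astype(np.int32)],True,(0,255,0),1)
s=imaging.grab_frame("side"); s=np.vstack([s[100:292,120:376]]); s=cv2.resize(s,(400,300))
out=np.hstack([cv2.resize(o,(400,300)),s]); cv2.imwrite("pics/p1.png",out)
# holster, wrist aim
yaw=.2; plan([430,384,230],yaw)
E
```

```text
clock: 9.97
tool_pos: [744.6, -7.0, 250.0]
orientation: [0.745, 0.667, 0.0, 0.0]
force: [-0.3, -0.0, -1.2]
gripper_width: 30.7
finger_force: 0.0
t 10.07 pos [743.5  -6.9 247.2] toolx [ 0.11   0.994 -0.001] toolz [-0.003 -0.    -1.   ] j [-0.02  0.52 -0.    1.16  0.    1.46 -0.14] f [ 0.2 -0.  -0.1] w 30.3
shift [ 354.2 -354.4   18.3] turn [-0.003  0.003  1.261] [-0.003 -0.003 -1.881]
```

View pics/p1.png

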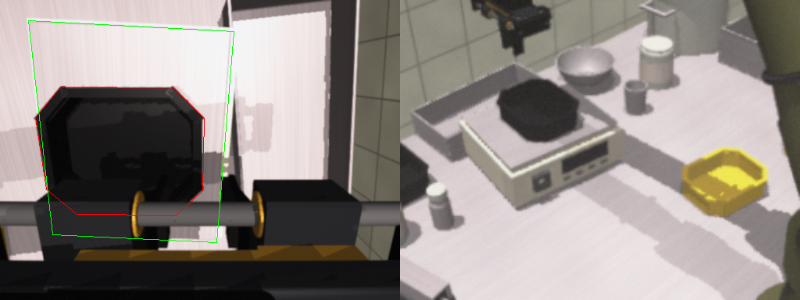

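The tray stands centred on the pan: it follows the predicted red outline (120,150). On to the holster.

```bash
python3 -m inch '[[1,[0.012,-0.011,0],[0,0,0]],[1,[0.0235,-0.0213,0],[0,0,0]],[1,[0.0235,-0.0213,0],[0,0,0]],[1,[0.0235,-0.0213,0],[0,0,0]],[1,[0.0235,-0.0213,0],[0,0,0]],[1,[0.0235,-0.0213,0],[0,0,0]],[1,[0.0235,-0.0213,0],[0,0,0]],[1,[0.0235,-0.0213,0],[0,0,0]],[1,[0.0235,-0.0213,0],[0,0,0]],[1,[0.0235,-0.0213,0],[0,0,0]],[1,[0.0235,-0.0213,0],[0,0,0]],[1,[0.0235,-0.0213,0],[0,0,0]],[1,[0.0235,-0.0213,0],[0,0,0]],[1,[0.0235,-0.0213,0],[0,0,0]],[1,[0.0235,-0.0213,0],[0,0,0]],[1,[0.0235,-0.0213,0],[0,0,0]]]'
python3 -m inch '[[1,[0,0,0],[0,0,-0.118]],[1,[0,0,0],[0,0,-0.118]],[1,[0,0,0],[0,0,-0.118]],[1,[0,0,0],[0,0,-0.118]],[1,[0,0,0],[0,0,-0.118]],[1,[0,0,0],[0,0,-0.118]],[1,[0,0,0],[0,0,-0.118]],[1,[0,0,0],[0,0,-0.118]],[1,[0,0,0],[0,0,-0.118]],[1,[0,0,0],[0,0,-0.118]],[1,[0,0,0],[0,0,-0.118]],[1,[0,0,0],[0,0,-0.118]],[1,[0,0,0],[0,0,-0.118]],[1,[0,0,0],[0,0,-0.118]],[1,[0,0,0],[0,0,-0.118]],[1,[0,0,0],[0,0,-0.111]],[1,[0,0,0],[0,0,0]],[1,[0,0,0],[0,0,0]]]'
python3 - <<'E'
from h import *
plan([430,388,54],.2)
im=imaging.grab_frame("wrist"); cal=imaging.get_calibration("wrist")
for n in("stylus","stylus_tip","holster"):
    for d in imaging.search_frame("wrist",n): print(n,round(d["conf"],2),d["uv"],at_z("wrist",d["uv"],68 if n=="holster" else 45,cal).round(1))
o=im.copy()
c,s=np.cos(.2),np.sin(.2)
for L in ([(0,-25,68),(115,-25,68),(115,25,68),(0,25,68)],[(0,0,45),(-48,0,45)]):
    cv2.polylines(o,[proj("wrist",[(455+c*x-s*y,394+s*x+c*y,z) for x,y,z in L],cal).astype(np.int32)],True,(0,0,255),1)
np.save("cal.npy",cal,allow_pickle=True); cv2.imwrite("pics/h1raw.png",im); cv2.imwrite("pics/h1.png",cv2.resize(o,(800,600)))
E
```

```text
clock: 11.4
tool_pos: [454.1, 391.9, 247.4]
orientation: [0.745, 0.667, -0.002, 0.0]
force: [0.1, 1.0, -0.5]
gripper_width: 86.7
finger_force: 0.0
clock: 12.9
tool_pos: [455.4, 391.0, 247.8]
orientation: [-0.098, 0.995, -0.001, -0.001]
force: [-0.0, 0.1, -0.7]
gripper_width: 86.9
finger_force: 0.0
t 12.9 pos [455.4 391.  247.8] toolx [-0.981 -0.196  0.003] toolz [-0.002 -0.002 -1.   ] j [-0.38  0.24 -0.44  1.56  0.11  1.37  0.93] f [-0.   0.1 -0.7] w 86.9
shift [ 24.9   2.2 193.9] turn [-4.000e-03  2.000e-03  3.139e+00] [-0.001 -0.003 -0.003]
stylus 0.73 [250.9, 151.5] [437.3 385.3  45. ]
stylus_tip 0.74 [252.4, 213.5] [503.5 400.1  45. ]
stylus_tip 0.6 [251.6, 150.3] [435.9 385.7  45. ]
holster 0.66 [250.5, 211.3] [493.8 396.2  68. ]
```

View pics/h1.png

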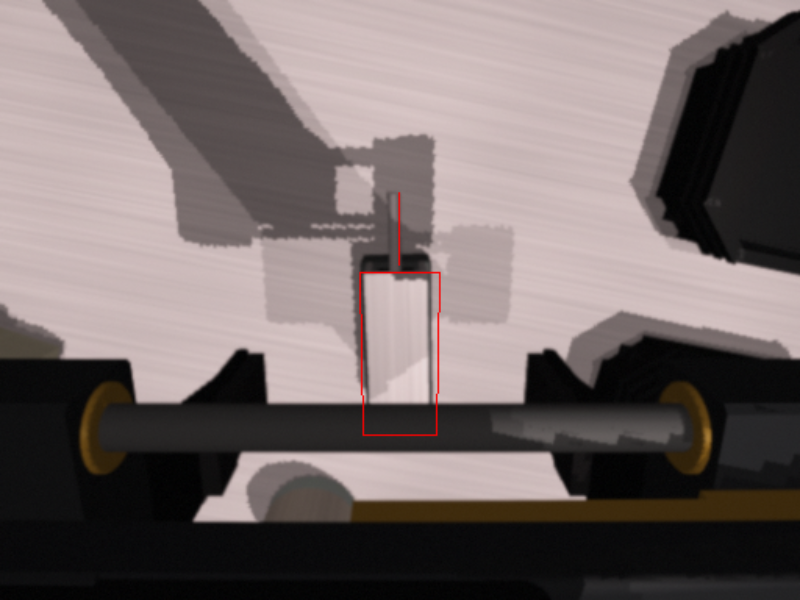

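The picture shows the shaft from its tip (394,191) to the mouth (395,268), with the holster's top below it. I turn those pixels into positions.

```bash
python3 - <<'E'
from h import *
c=np.load("cal.npy",allow_pickle=True).item()
for uv in ((394,191),(394.5,230),(395,266)): print(at_z("wrist",(uv[0]*.64,uv[1]*.64),45,c).round(1))
for uv in ((365,280),(431,280),(370,400),(431,400)): print(at_z("wrist",(uv[0]*.64,uv[1]*.64),68,c).round(1))
t=at_z("wrist",(394*.64,191*.64),45,c); b=at_z("wrist",(395*.64,266*.64),45,c); d=(b-t)/np.linalg.norm(b-t); print(np.arctan2(d[1],d[0]))
g=t+d*22; plan([g[0],g[1],54],np.arctan2(d[1],d[0]))
E
```

```text
[407.8 380.7  45. ]
[432.6 386.   45. ]
[456.3 391.1  45. ]
[464.2 373.3  68. ]
[456.  414.3  68. ]
[545.4 391.7  68. ]
[537.3 432.1  68. ]
0.21039246903284461
t 13.1 pos [455.8 391.5 249.1] toolx [-0.98  -0.197  0.001] toolz [-0.001 -0.    -1.   ] j [-0.38  0.24 -0.44  1.56  0.11  1.37  0.94] f [-0.3 -0.  -0.2] w 86.8
shift [ 27.   -0.8 195.1] turn [-1.00e-03  1.00e-03  3.13e+00] [-0.    -0.001 -0.012]
```

```bash
python3 -m inch '[[1,[0.009,0,0.03],[0,0,-0.012]],[1,[0.009,0,0.03],[0,0,0]],[1,[0.009,0,0.03],[0,0,0]],[1,[0,-0.001,0.03],[0,0,0]],[0.4,[0,0,0.03],[0,0,0]],[0,[0,0,0.025],[0,0,0]],[0,[0,0,0.015],[0,0,0]],[0,[0,0,0.005],[0,0,0]],[0,[0,0,0],[0,0,0]],[0,[0,0,0],[0,0,0]]]'; python3 -c "
from h import *
plan([429.3,385.3,54],.21)"
```

```text
clock: 13.93
tool_pos: [430.1, 385.5, 55.3]
orientation: [-0.106, 0.994, 0.0, 0.0]
force: [-0.1, 0.6, 1.0]
gripper_width: 54.7
finger_force: 0.0
t 13.93 pos [430.1 385.5  55.3] toolx [-0.978 -0.21  -0.001] toolz [ 0.001  0.001 -1.   ] j [-0.41  0.37 -0.43  1.82  0.18  0.99  0.87] f [-0.1  0.6  1. ] w 54.7
shift [ 0.8 -0.1  1.3] turn [-1.00e-03  1.00e-03 -3.14e+00] [0.001 0.001 0.002]
```

```bash
python3 -m inch '[[-1,[0,0,0.001],[0,0,0]],[-1,[0,0,0],[0,0,0]],[-1,[0,0,0],[0,0,0]],[-1,[0,0,0],[0,0,0]],[-1,[0,0,0],[0,0,0]],[-1,[0,0,0],[0,0,0]],[-1,[0,0,0],[0,0,0]],[-1,[0,0,0],[0,0,0]],[-1,[0,0,0],[0,0,0]],[-1,[0,0,0],[0,0,0]],[-1,[0,0,0],[0,0,0]],[-1,[0,0,0],[0,0,0]],[-1,[0,0,0],[0,0,0]],[-1,[0,0,0],[0,0,0]]]' 50
```

```text
clock: 15.1
tool_pos: [429.8, 385.1, 53.6]
orientation: [-0.106, 0.994, 0.0, 0.0]
force: [-0.5, -0.4, 1.0]
gripper_width: 6.4
finger_force: 50.0
```

```bash
python3 -m inch '[[-1,[0.004,0,-0.001],[0,0,0]],[-1,[0.008,0,-0.001],[0,0,0]],[-1,[0.012,0,0],[0,0,0]],[-1,[0.014,0,0],[0,0,0]],[-1,[0.014,0,0],[0,0,0]],[-1,[0.014,0,0],[0,0,0]],[-1,[0.014,0,0],[0,0,0]],[-1,[0.014,0,0],[0,0,0]],[-1,[0.014,0,0],[0,0,0]],[-1,[0.01,0,0],[0,0,0]],[-1,[0.005,0,0],[0,0,0]],[-1,[0,0,0],[0,0,0]]]'; python3 - <<'E'
from h import *
plan([380,260,54],.21)
for c,b in (("side",(60,230)),("wrist",(0,0))):
    im=imaging.grab_frame(c); cv2.imwrite(f"pics/{c}2.png",im)
a=cv2.resize(cv2.imread("pics/side2.png")[225:345,80:240],(400,300)); b=cv2.resize(cv2.imread("pics/wrist2.png"),(400,300))
cv2.imwrite("pics/pull.png",np.hstack([a,b]))
E
```

```text
clock: 16.1
tool_pos: [308.3, 358.8, 55.5]
orientation: [-0.107, 0.994, -0.0, -0.0]
force: [0.9, 0.1, -0.3]
gripper_width: 6.4
finger_force: 50.0
t 16.1 pos [308.3 358.8  55.5] toolx [-0.977 -0.212  0.   ] toolz [-0.    -0.001 -1.   ] j [-0.44  0.16 -0.5   2.07  0.1   0.93  0.79] f [ 0.9  0.1 -0.3] w 6.4
shift [ -49.2 -111.8    1.5] turn [ 0.000e+00 -1.000e-03 -3.138e+00] [-0.001 -0.     0.004]
```

View pics/pull.png

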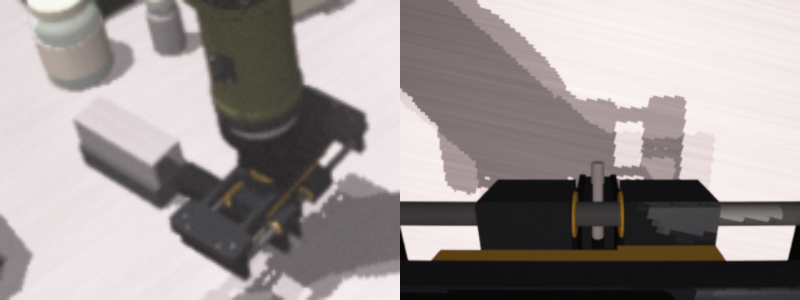

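The side view shows the black handle clear of the holster mouth. In the wrist view the shaft is held at (597,170). I move aside and lay it on the counter.

```bash
python3 -m inch '[[-1,[0,-0.012,0],[0,0,0]],[-1,[0,-0.022,0],[0,0,0]],[-1,[-0.01,-0.022,0],[0,0,0]],[-1,[-0.015,-0.022,0],[0,0,0]],[-1,[-0.015,-0.022,0],[0,0,0]],[-1,[-0.01,-0.012,0.005],[0,0,0]],[-1,[0,0,0.01],[0,0,0]],[-1,[0,0,0.008],[0,0,0]],[-1,[0,0,0.004],[0,0,0]],[-1,[0,0,0.003],[0,0,0]],[-1,[0,0,0],[0,0,0]],[-1,[0,0,0],[0,0,0]],[-1,[0,0,0],[0,0,0]]]'
```

```text
clock: 17.28
tool_pos: [381.8, 260.8, 25.8]
orientation: [-0.106, 0.994, 0.0, 0.0]
force: [0.4, -0.1, -0.6]
gripper_width: 6.4
finger_force: 50.0
```

```bash
python3 -m inch '[[-1,[0,0,0.002],[0,0,0]],[-1,[0,0,0.001],[0,0,0]],[-1,[0,0,0],[0,0,0]],[-1,[0,0,0],[0,0,0]]]';python3 -m inch '[[-1,[0,0,0.001],[0,0,0]],[-1,[0,0,0],[0,0,0]],[-1,[0,0,0],[0,0,0]]]'
```

```text
clock: 17.62
tool_pos: [382.0, 260.2, 22.6]
orientation: [-0.106, 0.994, -0.0, 0.0]
force: [0.3, 0.3, -1.4]
gripper_width: 6.5
finger_force: 50.0
clock: 17.87
tool_pos: [382.1, 260.3, 21.6]
orientation: [-0.106, 0.994, 0.0, 0.0]
force: [0.5, -0.6, -0.9]
gripper_width: 6.5
finger_force: 50.0
```

```bash
python3 -m inch '[[0.2,[0,0,0],[0,0,0]],[0.2,[0,0,0],[0,0,0]],[0.2,[0,0,0],[0,0,0]],[0.2,[0,0,0],[0,0,0]],[0.2,[0,0,0],[0,0,0]],[0.2,[0,0,-0.01],[0,0,0]],[0.5,[0,0,-0.03],[0,0,0]],[0.5,[-0.02,0,-0.04],[0,0,0]],[0.5,[-0.03,0,-0.04],[0,0,0]],[0.5,[-0.03,0,-0.01],[0,0,0]],[0.5,[0,0,0],[0,0,0]],[0.5,[0,0,0],[0,0,0]]]'; python3 - <<'E'
from h import *
plan([460,277,23],.21)
im=imaging.grab_frame("wrist"); cal=imaging.get_calibration("wrist"); np.save("cal.npy",cal,allow_pickle=True); cv2.imwrite("pics/s1.png",im)
for n in("stylus","stylus_handle","stylus_tip"):
    for d in imaging.silhouettes("wrist",n)[:2]:
        ys,xs=np.where(d["region"]); print(n,round(d["conf"],2),np.round(d["uv"]),xs.min(),xs.max(),ys.min(),ys.max(),at_z("wrist",d["uv"],13,cal).round())
cv2.imwrite("pics/s1b.png",cv2.resize(im,(800,600)))
E
```

```text
clock: 18.87
tool_pos: [455.4, 276.0, 143.6]
orientation: [-0.105, 0.994, 0.001, 0.001]
force: [-0.3, -0.7, -0.6]
gripper_width: 64.5
finger_force: 0.0
t 18.87 pos [455.4 276.  143.6] toolx [-0.978 -0.209 -0.002] toolz [ 0.002  0.001 -1.   ] j [-0.25  0.16 -0.38  1.86  0.07  1.13  1.13] f [-0.3 -0.7 -0.6] w 64.5
shift [-4.400e+00 -1.000e-01  1.206e+02] turn [-3.000e-03  2.000e-03 -3.141e+00] [0.001 0.002 0.001]
stylus 0.7 [252. 180.] 236 269 64 252 [448. 273.  13.]
stylus_tip 0.59 [253. 181.] 236 270 64 252 [448. 274.  13.]
```

View pics/s1b.png

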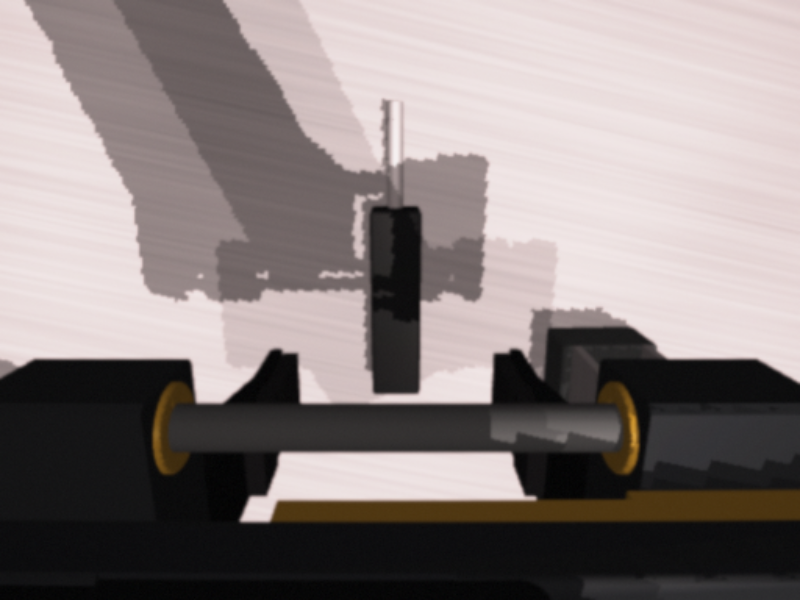

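The stylus lies flat. Its shaft tip is at (395,101), and the handle runs from (395,208) to (396,392).

```bash
python3 - <<'E'
from h import *
c=np.load("cal.npy",allow_pickle=True).item()
t=at_z("wrist",(395*.64,101*.64),13,c); f=at_z("wrist",(395*.64,208*.64),26,c); r=at_z("wrist",(396*.64,392*.64),26,c)
print(t.round(1),f.round(1),r.round(1),np.linalg.norm((f-r)[:2]),np.linalg.norm((t-f)[:2]))
d=(r-t)[:2]; d/=np.linalg.norm(d); a=np.arctan2(d[1],d[0]); h=(t[:2]+102*d+ (f+r)[:2]/2)/2; print(a,h)
plan([h[0],h[1],23],a)
E
```

```text
[359.1 255.2  13. ] [408.5 265.8  26. ] [504.4 287.   26. ] 98.2279575500606 50.54443738783975
0.21565263859874356 [457.58735602 276.71896797]
t 19.07 pos [452.3 275.3 141.3] toolx [-0.977 -0.212  0.002] toolz [-0.002 -0.001 -1.   ] j [-0.25  0.16 -0.38  1.86  0.07  1.13  1.13] f [ 0.3  0.8 -0. ] w 65.4
shift [ -5.7   0.3 118.2] turn [-4.000e-03  1.000e-03  3.139e+00] [-0.001 -0.002 -0.002]
```

```bash
python3 -m inch '[[0.5,[-0.006,0,0.03],[0,0,0]],[0.5,[0,0,0.03],[0,0,0]],[0.5,[0,0,0.03],[0,0,0]],[0.3,[0,0,0.018],[0,0,0]],[0.2,[0,0,0.008],[0,0,0]],[-0.3,[0,0,0],[0,0,0]],[-1,[0,0,0],[0,0,0]],[-1,[0,0,0],[0,0,0]],[-1,[0,0,0],[0,0,0]],[-1,[0,0,0],[0,0,0]],[-1,[0,0,0],[0,0,0]],[-1,[0,0,0],[0,0,0]],[-1,[0,0,0],[0,0,0]],[-1,[0,0,0],[0,0,0]]]' 50
```

```text
clock: 20.23
tool_pos: [460.7, 277.4, 27.5]
orientation: [-0.106, 0.994, 0.0, 0.001]
force: [-0.8, -0.4, 6.7]
gripper_width: 25.6
finger_force: 50.0
```

```bash
python3 -m inch '[[-1,[0,0,-0.01],[0,0,0]],[-1,[0,0,-0.02],[0,0,0]],[-1,[0,0,-0.03],[0,0,0]],[-1,[0,0,-0.035],[0,0,0]],[-1,[0,0,-0.035],[0,0,0]],[-1,[0,0,0],[0,0,0]],[-1,[0,0,0],[0,0,0]],[-1,[0,0,0],[0,0,0]]]'; python3 - <<'E'
from h import *
a=-.16
m=np.array([671,0])+[np.cos(a)*-125-np.sin(a)*70,np.sin(a)*-125+np.cos(a)*70]
print("mouth",m,env.tips_ahead)
s=readout.state(); print(s["finger_force"])
p=m-np.array([np.cos(a),np.sin(a)])*(102+40); plan([p[0],p[1],150],a)
E
```

```text
clock: 20.9
tool_pos: [459.4, 276.6, 156.0]
orientation: [-0.106, 0.994, -0.0, -0.0]
force: [0.4, 0.4, -1.2]
gripper_width: 25.5
finger_force: 50.0
mouth [558.74886404  89.02068566] 19.0
49.998891949653625
t 20.9 pos [459.4 276.6 156. ] toolx [-0.978 -0.211  0.   ] toolz [-0.    -0.001 -1.   ] j [-0.25  0.16 -0.38  1.83  0.07  1.16  1.14] f [ 0.4  0.4 -1.2] w 25.5
shift [  74.7 -152.6    6.1] turn [ 0.000e+00 -1.000e-03 -2.769e+00] [-0.001 -0.     0.372]
```

```bash
python3 -m inch '[[-1,[0.011,-0.026,0],[0,0,0.117]],[-1,[0,0,0],[0,0,0.117]],[-1,[0,0,0],[0,0,0.117]],[-1,[0,0,0],[0,0,0.117]],[-1,[0,0,0],[0,0,0.117]],[-1,[0,0,0],[0,0,0.117]],[-1,[0,0,0],[0,0,0.117]],[-1,[0,0,0],[0,0,0.117]],[-1,[0,0,0],[0,0,0.117]],[-1,[0,0,0],[0,0,0.117]],[-1,[0,0,0],[0,0,0.117]],[-1,[0,0,0],[0,0,0.117]],[-1,[0,0,0],[0,0,0.117]],[-1,[0,0,0],[0,0,0.117]],[-1,[0,0,0],[0,0,0.117]],[-1,[0,0,0],[0,0,0.117]],[-1,[0,0,0],[0,0,0.117]],[-1,[0,0,0],[0,0,0.117]],[-1,[0,0,0],[0,0,0.117]],[-1,[0,0,0],[0,0,0.117]]]' 
python3 -m inch '[[-1,[0,0,0],[0,0,0.117]],[-1,[0,0,0],[0,0,0.117]],[-1,[0,0,0],[0,0,0.117]],[-1,[0,0,0],[0,0,0.117]],[-1,[0,0,0],[0,0,0.117]],[-1,[0,0,0],[0,0,0.117]],[-1,[0,0,0],[0,0,0.117]],[-1,[0,0,0],[0,0,0.117]],[-1,[0,0,0],[0,0,0.117]],[-1,[0,0,0],[0,0,0.117]],[-1,[0,0,0],[0,0,0]]]'; python3 - <<'E'
from h import *
plan([428,110,130],-.16)
E
```

```text
clock: 22.57
tool_pos: [453.2, 248.4, 154.0]
orientation: [0.876, 0.483, -0.002, -0.0]
force: [-0.2, -0.0, -0.1]
gripper_width: 25.5
finger_force: 50.0
clock: 23.48
tool_pos: [453.3, 248.4, 154.2]
orientation: [0.997, -0.079, -0.002, 0.001]
force: [0.2, 0.5, -1.0]
gripper_width: 25.5
finger_force: 50.0
t 23.48 pos [453.3 248.4 154.2] toolx [ 0.987 -0.158 -0.003] toolz [-0.003 -0.002 -1.   ] j [-0.4   0.11 -0.16  1.88  0.02  1.15 -2.3 ] f [ 0.2  0.5 -1. ] w 25.5
shift [ -3.  140.6  24.5] turn [0.003 0.003 0.001] [-0.005  0.004 -3.141]
```

```bash
python3 -m inch '[[-1,[0.002,0.02,0.003],[0,0,0]],[-1,[0.002,0.03,0.003],[0,0,0]],[-1,[0.002,0.03,0.003],[0,0,0]],[-1,[0.002,0.03,0.003],[0,0,0]],[-1,[0.001,0.02,0.003],[0,0,0]],[-1,[0,0.01,0],[0,0,0]],[-1,[0,0,0],[0,0,0]],[-1,[0,0,0],[0,0,0]],[-1,[0,0,0],[0,0,0]]]'; python3 - <<'E'
from h import *
plan([438,108.5,130],-.16)
im=imaging.grab_frame("wrist"); cal=imaging.get_calibration("wrist"); np.save("cal.npy",cal,allow_pickle=True)
a=-.16;c,s=np.cos(a),np.sin(a); T=lambda L:np.array([(671+c*x-s*y,0+s*x+c*y,z) for x,y,z in L])
o=im.copy()
for L in ([(-125,52,68),(-125,88,68),(-115,88,68),(-115,52,68)],[(-105,-125,100),(-105,125,100)]): cv2.polylines(o,[proj("wrist",T(L),cal).astype(np.int32)],True,(0,0,255),1)
cv2.imwrite("pics/c1raw.png",im); cv2.imwrite("pics/c1.png",cv2.resize(o[:300],(800,469)))
E
```

```text
clock: 24.23
tool_pos: [441.7, 111.3, 141.2]
orientation: [0.997, -0.077, 0.0, -0.0]
force: [-0.6, 0.2, -0.5]
gripper_width: 25.4
finger_force: 50.0
t 24.23 pos [441.7 111.3 141.2] toolx [ 0.988 -0.153  0.   ] toolz [ 0.     0.001 -1.   ] j [-0.26 -0.01 -0.04  2.04 -0.    1.11 -2.03] f [-0.6  0.2 -0.5] w 25.4
shift [-3.3  3.3 11.2] turn [-0.001 -0.     0.007] [ 0.000e+00 -1.000e-03 -3.135e+00]
```

View pics/c1.png

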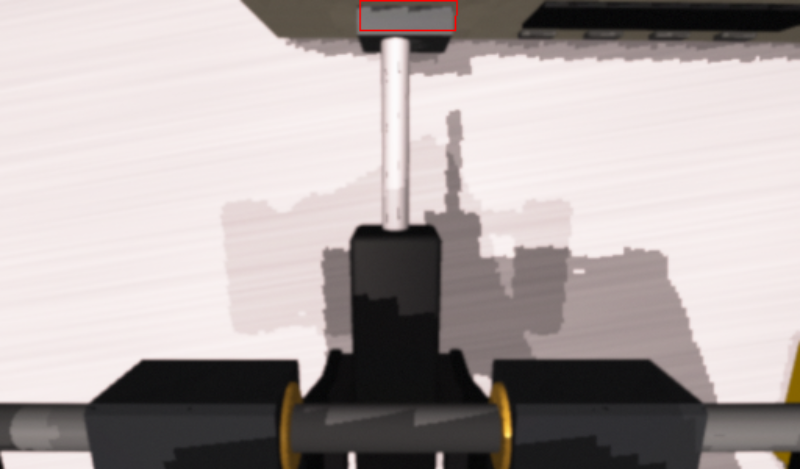

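The picture shows the shaft tip at (395,39), just short of the collar top (359–455, y≈33). The collar's overlay agrees to about 2 mm. Next I fit the in-hand stylus pose numerically.

```bash
cat > sty.py <<'E'
from h import *
from scipy.optimize import minimize
def stylus_fit(cams=("wrist","side")):
    s=readout.state(); M=R.from_quat(s["orientation"]).as_matrix(); tp=np.array(s["tool_pos"])
    ms=[]
    for c in cams:
        imaging.grab_frame(c); cal=imaging.get_calibration(c)
        for n in ("stylus","stylus_tip"):
            d=[x for x in imaging.silhouettes(c,n) if c=="wrist" or np.hypot(*(np.array(x["uv"])-proj("side",tp+M@[40,0,14],cal)[0]))<25]
            if d: ms.append((c,cal,d[0]["region"])); ys,xs=np.where(d[0]["region"]); print(c,n,round(d[0]["conf"],2),len(xs),xs.min(),xs.max(),ys.min(),ys.max()); break
    hb=[(x,y,z) for x in(-50,50) for y in(-13,13) for z in(-13,13)]
    sh=[(x,4*np.cos(t),4*np.sin(t)) for x in(50,102) for t in np.arange(0,6.3,.5)]
    def W(p,L):
        Q=R.from_euler("yz",[p[3],p[4]]).as_matrix(); return (np.array(L)@Q.T+[p[0],p[1],p[2]])@M.T+tp
    def f(p):
        e=0
        for c,cal,m in ms:
            im=np.zeros(m.shape,np.uint8)
            for L in (hb,sh): cv2.fillConvexPoly(im,cv2.convexHull((proj(c,W(p,L),cal)*8).astype(np.int32)),1,shift=3)
            im=im>0
            if c=="wrist": im[220:]=0; m=m.copy(); m[220:]=0
            e+=1-(im&m).sum()/max(1,(im|m).sum())
        return e+ (p[1]/10)**2*.1
    x0=np.array([0,0,14,0,0.]); r=minimize(f,x0,method="Nelder-Mead",options=dict(maxiter=600,initial_simplex=[x0]+[x0+e for e in np.diag([4,2,5,.06,.03])]))
    print("in tool: x,y,z,pitch,yaw",r.x.round(3),"err",round(r.fun,3),"tip world",W(r.x,[(102,0,0)]).round(1),"tcp",tp.round(1))
    return r.x
E
python3 - <<'E'
from sty import *
stylus_fit(("wrist",)); stylus_fit()
E
```

```text
wrist stylus 0.56 10405 223 283 23 319
in tool: x,y,z,pitch,yaw [ 2.0850e+00 -2.1500e-01  1.5711e+01  2.5000e-02 -4.0000e-03] err 0.031 tip world [[544.7  96.1 128.1]] tcp [441.8 111.3 141.3]
wrist stylus 0.79 10286 223 281 24 320
side stylus 0.78 229 217 244 210 230
in tool: x,y,z,pitch,yaw [ 2.0390e+00 -4.2700e-01  1.6536e+01 -2.2000e-02  1.0000e-03] err 0.566 tip world [[544.6  95.4 122.4]] tcp [441.7 111.  141.2]
```

```bash
python3 -m inch '[[-1,[0,0.002,0.02],[0,0,0]],[-1,[0,0.002,0.02],[0,0,0]],[-1,[0,0,0.02],[0,0,0]],[-1,[0,0,0.012],[0,0,0]],[-1,[0,0,0.004],[0,0,0]],[-1,[0,0,0],[0,0,0]],[-1,[0,0,0],[0,0,0]],[-1,[0,0,0],[0,0,0]]]'; python3 - <<'E'
from sty import *
plan([440.4,107.3,65],-.155)
stylus_fit(("wrist",))
im=imaging.grab_frame("side"); im0=cv2.imread("pics/side1.png"); cal=imaging.get_calibration("side")
cv2.imwrite("pics/side3.png",im)
d=cv2.absdiff(im,im0).max(2)
print("pred tip",proj("side",[readout.state()["tool_pos"]+R.from_quat(readout.state()["orientation"]).as_matrix()@[104,0,15]],cal),"mouth",proj("side",[[559,89,50]],cal))
g=cv2.cvtColor(im,cv2.COLOR_BGR2GRAY); print(g[206:232,200:230]); print((d>40)[206:232,200:230].astype(int))
for x in imaging.silhouettes("side","stylus"): ys,xs=np.where(x["region"]); print(x["conf"],xs.min(),xs.max(),ys.min(),ys.max())
E
```

```text
clock: 25.25
tool_pos: [441.9, 105.9, 66.2]
orientation: [0.997, -0.078, 0.001, -0.0]
force: [0.5, -0.3, 0.2]
gripper_width: 25.4
finger_force: 50.0
t 25.25 pos [441.9 105.9  66.2] toolx [ 0.988 -0.155  0.002] toolz [ 0.002  0.001 -1.   ] j [-0.26  0.08 -0.04  2.12  0.    0.94 -2.02] f [ 0.5 -0.3  0.2] w 25.4
shift [-1.7 -1.1  1.2] turn [-0.001 -0.002 -0.001] [-3.000e-03  1.000e-03  3.141e+00]
wrist stylus 0.77 10108 223 281 24 319
in tool: x,y,z,pitch,yaw [ 1.4300e+00 -1.2000e-01  1.8214e+01  2.0000e-02 -5.0000e-03] err 0.035 tip world [[544.2  90.5  50.2]] tcp [441.9 105.9  66.2]
pred tip [[213.84823996 218.11888843]] mouth [[210.90890569 216.15356641]]
[[131 146 192 225 229 236 240 233 209 182 137  87  53  41  46  46  49  47
   41  46  42  46  46  49  38  44  46  46  46  44]
 [171 203 233 240 235 226 210 179 157 139 122  89  55  47  46  45  45  46
   46  44  44  45  44  43  50  42  48  45  44  43]
 [231 234 233 221 204 173 154 142 136 134 117  77  47  43  44  47  47  45
   45  45  44  44  43  57  54  48  40  46  43  46]
 [233 209 181 164 154 138 136 138 134 129 109  66  51  48  45
[... 3774 characters left out ...]
0 0 0 0 0 0 0 1 1 1 1 1 1 1 1 1 1 1 1 1 1 1 1 1]
 [1 1 1 1 1 1 0 0 0 0 0 1 1 1 1 1 1 1 1 1 1 1 1 1 1 1 1 1 1 1]
 [1 1 1 1 1 1 0 1 1 1 1 1 1 1 1 1 1 1 1 1 1 1 1 1 1 1 1 1 1 1]
 [1 1 1 1 1 1 0 1 1 1 1 1 1 1 0 0 1 1 1 1 1 1 1 1 1 1 1 1 1 1]
 [1 1 1 1 1 1 1 1 1 1 0 0 0 0 0 0 1 1 1 1 1 1 1 1 1 1 1 1 1 1]
 [1 1 1 1 1 1 1 1 1 0 0 0 0 0 0 0 1 0 0 1 1 1 1 1 1 1 1 1 1 1]
 [1 1 1 1 1 1 1 0 0 0 0 0 0 0 1 1 1 0 0 0 1 1 1 1 1 1 1 1 1 1]
 [0 0 1 1 1 1 1 0 0 0 0 0 1 1 1 1 1 0 0 0 1 1 1 1 1 1 1 1 1 1]
 [0 0 0 1 1 1 1 1 1 1 1 1 1 1 1 1 0 0 1 1 1 1 1 1 1 1 1 1 1 1]
 [0 0 0 0 1 1 1 1 1 1 1 1 1 1 1 1 1 1 1 1 1 1 1 1 1 1 1 1 1 1]
 [0 0 0 0 1 1 1 1 1 1 1 1 1 1 1 1 1 1 1 1 1 1 1 1 1 1 1 1 1 1]]
0.71 231 245 230 250
```

The side view is blocked by the gripper, but the wrist fit puts the tip at (544,90.5,50), about 15 mm before the mouth and on the axis. I insert while watching the force.

```bash
python3 -m inch '[[-1,[0.004,0,0],[0,0,0]],[-1,[0.005,0,0],[0,0,0]],[-1,[0.005,0,0],[0,0,0]],[-1,[0.004,0,0],[0,0,0]],[-1,[0.003,0,0],[0,0,0]],[-1,[0,0,0],[0,0,0]],[-1,[0,0,0],[0,0,0]]]'; python3 -m inch '[[-1,[0.003,0,0],[0,0,0]],[-1,[0.003,0,0],[0,0,0]],[-1,[0,0,0],[0,0,0]],[-1,[0,0,0],[0,0,0]]]'
```

```text
clock: 26.03
tool_pos: [461.9, 102.2, 65.0]
orientation: [0.997, -0.078, -0.0, 0.0]
force: [0.3, 0.4, -0.6]
gripper_width: 25.2
finger_force: 50.0
clock: 26.37
tool_pos: [467.9, 101.4, 65.2]
orientation: [0.997, -0.078, 0.0, -0.0]
force: [0.4, -0.2, 0.0]
gripper_width: 25.6
finger_force: 50.0
```

No force 11 mm past the mouth plane, so the tip is in the bore.

```bash
python3 -m inch '[[-1,[0.005,0,0],[0,0,0]],[-1,[0.005,0,0],[0,0,0]],[-1,[0.005,0,0],[0,0,0]],[-1,[0.004,0,0],[0,0,0]],[-1,[0,0,0],[0,0,0]],[-1,[0,0,0],[0,0,0]]]'; python3 -m inch '[[-1,[0.003,0,0],[0,0,0]],[-1,[0.003,0,0],[0,0,0]],[-1,[0,0,0],[0,0,0]],[-1,[0,0,0],[0,0,0]]]'
```

```text
clock: 26.87
tool_pos: [486.7, 98.3, 65.1]
orientation: [0.997, -0.078, -0.0, 0.0]
force: [-0.3, 0.5, -0.5]
gripper_width: 26.1
finger_force: 50.0
clock: 27.2
tool_pos: [491.6, 97.6, 64.8]
orientation: [0.997, -0.078, -0.001, 0.0]
force: [-3.0, -0.3, 0.2]
gripper_width: 25.6
finger_force: 50.0
```

Button contact (-3 N). I press on until it bottoms.

```bash
python3 -m inch '[[-1,[0.002,0,0],[0,0,0]],[-1,[0.002,0,0],[0,0,0]],[-1,[0,0,0],[0,0,0]],[-1,[0,0,0],[0,0,0]]]'; python3 -m inch '[[-1,[0.002,0,0],[0,0,0]],[-1,[0,0,0],[0,0,0]],[-1,[0,0,0],[0,0,0]],[-1,[0,0,0],[0,0,0]]]'
```

```text
clock: 27.53
tool_pos: [495.6, 97.0, 64.8]
orientation: [0.997, -0.078, -0.001, 0.0]
force: [-5.0, 0.3, 0.8]
gripper_width: 25.4
finger_force: 50.0
clock: 27.87
tool_pos: [495.7, 96.9, 64.5]
orientation: [0.997, -0.078, -0.003, 0.0]
force: [-9.3, 0.9, 1.4]
gripper_width: 25.5
finger_force: 50.0
```

Fully in (9 N, travel stopped). I withdraw and lay the stylus down to the left.

```bash
python3 -m inch '[[-1,[-0.005,0,0],[0,0,0]],[-1,[-0.008,0,0],[0,0,0]],[-1,[-0.01,0,0],[0,0,0]],[-1,[-0.012,0,0],[0,0,0]],[-1,[-0.012,0,0],[0,0,0]],[-1,[-0.012,0,0],[0,0,0]],[-1,[-0.008,0,0],[0,0,0]],[-1,[0,0,0],[0,0,0]],[-1,[0,0,0],[0,0,0]]]'; python3 -m inch '[[-1,[0,-0.015,0],[0,0,0]],[-1,[0,-0.025,0],[0,0,0]],[-1,[0,-0.025,0],[0,0,0]],[-1,[0,-0.02,0],[0,0,0]],[-1,[0,-0.01,0.005],[0,0,0]],[-1,[0,0,0.01],[0,0,0]],[-1,[0,0,0.01],[0,0,0]],[-1,[0,0,0.006],[0,0,0]],[-1,[0,0,0],[0,0,0]],[-1,[0,0,0],[0,0,0]],[-1,[0,0,0],[0,0,0]]]'
```

```text
clock: 28.62
tool_pos: [432.3, 107.1, 65.5]
orientation: [0.997, -0.078, 0.001, -0.0]
force: [0.3, -0.3, -0.7]
gripper_width: 25.3
finger_force: 50.0
clock: 29.53
tool_pos: [447.1, 200.0, 34.1]
orientation: [0.997, -0.079, 0.0, 0.0]
force: [0.2, 0.2, 0.1]
gripper_width: 25.5
finger_force: 50.0
```

```bash
python3 -m inch '[[-1,[0,0,0.002],[0,0,0]],[-1,[0,0,0.002],[0,0,0]],[-1,[0,0,0],[0,0,0]],[-1,[0,0,0],[0,0,0]]]'; python3 -m inch '[[-1,[0,0,0.0015],[0,0,0]],[-1,[0,0,0],[0,0,0]],[-1,[0,0,0],[0,0,0]]]'
```

```text
clock: 29.87
tool_pos: [446.9, 200.8, 30.2]
orientation: [0.997, -0.078, 0.0, 0.0]
force: [-0.0, 0.3, -0.6]
gripper_width: 25.3
finger_force: 50.0
clock: 30.12
tool_pos: [446.8, 200.8, 28.6]
orientation: [0.997, -0.078, -0.0, 0.0]
force: [-0.3, 1.3, -1.0]
gripper_width: 25.5
finger_force: 50.0
```

```bash
python3 -m inch '[[-1,[0,0,0.0015],[0,0,0]],[-1,[0,0,0],[0,0,0]],[-1,[0,0,0],[0,0,0]]]'; python3 -m inch '[[0.3,[0,0,0],[0,0,0]],[0.3,[0,0,0],[0,0,0]],[0.3,[0,0,0],[0,0,0]],[0.3,[0,0,0],[0,0,0]],[0.3,[0,0,0],[0,0,0]],[0.3,[0,0,0],[0,0,0]],[0.3,[0,0,0],[0,0,0]],[0.3,[0,0,-0.01],[0,0,0]],[0.3,[0,0,-0.03],[0,0,0]],[0.3,[0,0,-0.04],[0,0,0]],[0.3,[0,0,-0.04],[0,0,0]],[0.3,[0,0,-0.02],[0,0,0]],[0.3,[0,0,0],[0,0,0]],[0.3,[0,0,0],[0,0,0]],[0.3,[0,0,0],[0,0,0]]]'; python3 - <<'E'
from sty import *
s=readout.state(); 
c="wrist"; imaging.grab_frame(c); cal=imaging.get_calibration(c)
for d in imaging.silhouettes(c,"stylus")[:1]:
    ys,xs=np.where(d["region"]); k=ys<ys.min()+2; print(d["conf"],xs.min(),xs.max(),ys.min(),ys.max(),"tip",at_z(c,(xs[k].mean(),ys.min()),13,cal).round(1),"rear",at_z(c,(xs[ys>ys.max()-2].mean(),ys.max()),26,cal).round(1))
print(s["tool_pos"],s["gripper_width"],s["force"])
c="side"; im=imaging.grab_frame(c); cal=imaging.get_calibration(c)
for d in imaging.silhouettes(c,"tray"): 
    ys,xs=np.where(d["region"]); print("tray",round(d["conf"],2),np.round(d["uv"]),at_z(c,d["uv"],122,cal).round(),len(xs))
for d in imaging.silhouettes(c,"stylus"): ys,xs=np.where(d["region"]); print("sty",round(d["conf"],2),at_z(c,d["uv"],13,cal).round(),xs.min(),xs.max(),ys.min(),ys.max())
E
```

```text
clock: 30.37
tool_pos: [447.2, 201.0, 27.4]
orientation: [0.997, -0.078, 0.0, -0.0]
force: [0.6, 0.2, 2.0]
gripper_width: 25.4
finger_force: 50.0
clock: 31.62
tool_pos: [446.3, 200.5, 166.7]
orientation: [0.997, -0.078, -0.0, 0.0]
force: [-0.6, 0.4, -0.3]
gripper_width: 56.8
finger_force: 0.0
0.64 237 267 61 235 tip [548.6 185.5  13. ] rear [400.8 207.5  26. ]
[446.27642422 200.50480583 166.65673399] 56.81501142284569 [-0.60367489  0.42183671 -0.30779905]
tray 0.94 [221. 162.] [676. -61. 122.] 391
tray 0.93 [382. 188.] [ 218. -302.  122.] 652
sty 0.77 [449. 202.  13.] 190 221 243 277
sty 0.74 [ 813. -154.   13.] 213 232 150 177
```

```bash
python3 - <<'E'
from h import *
for i in range(1):
    c="scene"; imaging.grab_frame(c); cal=imaging.get_calibration(c)
    for d in imaging.silhouettes(c,"tray"): print(round(d["conf"],2),np.round(d["uv"]),at_z(c,d["uv"],122,cal).round(),d["region"].sum())
    print("expected",proj(c,[[671,0,122]],cal).round())
    a=-.117; L=[(sx*u,sy*v,z) for sx in(1,-1) for sy in(1,-1) for u,v in((80,37),(52,65)) for z in(100,145)]
    h=cv2.convexHull(proj(c,[(671+np.cos(a)*x-np.sin(a)*y,np.sin(a)*x+np.cos(a)*y,z) for x,y,z in L],cal).astype(np.int32)); m=np.zeros((384,512),np.uint8); cv2.fillConvexPoly(m,h,1)
    for d in imaging.silhouettes(c,"tray"):
        r=d["region"]; print("IoU",round((r&(m>0)).sum()/(r|(m>0)).sum(),2))
E
```

```text
0.97 [211. 239.] [670.   4. 122.] 2865
0.74 [201. 128.] [ 356. -350.  122.] 1125
0.7 [241. 166.] [ 410. -118.  122.] 1515
expected [[210. 238.]]
IoU 0.94
IoU 0.0
IoU 0.0
```

The tray is where expected (IoU 0.94) and the stylus is flat and released. I hand in.

```bash
python3 -c "
from workcell import sign_off
print(sign_off())"
```

```text
the job is handed in; nothing more can be done
None
```

The job is handed in at about 32 s of the 72 s allowed: the tray is centred on the pan, the button was pressed until it bottomed, and the stylus lies flat and released on the counter; the sign-off gave no verdict, and I viewed 11 pictures against the limit of 10.

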